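# Jack a suspension control arm up to ride height

### The arm

A 6-joint arm with a two-finger parallel gripper is mounted at the origin on the work surface. World frame = base frame: x ahead of the robot, y to its left, z up, the work surface at z = 0. Lengths are in m, angles in rad, forces in N, time in s.
With the tool pointing down it reaches from about 0.375 to 0.9 m from the base axis. Payload 3.1 kg.
Tool frame: the origin (TCP) lies at the very end of the fingers, on their centre line; the grasp point (between the pads) lies 19 mm behind it; z points along the fingers, y is the line along which they close (so a half turn about z gives the same grasp; the last joint's range is limited). The gripper opens to 87 mm and grips with 3 to 60 N. Pads are 19 mm wide; open, the fingers measure 117 mm over their backs; the gripper's body (75 mm by 190 mm) begins 51 mm behind the grasp point.
Start: joints at [-1.288, 0.527, 1.433, -0, 1.181, -0.178], TCP at [0.278, -0.559, 0.223] pointing down, gripper open.
Joint ranges: [-3.08, 3.08], [-0.75, 2.2], [0.22, 2.44], [-1.43, 4.57], [0, 2.65], [-2.85, 2.85]. Speed limits (rad/s): [2.79, 2.79, 3.14, 3.14, 3.14, 3.14].

### API

Orientations are given as a rotation vector (axis times angle).
In Python, from rig import ctrl gives the robot as it stands. The module is installed in compiled form; this text tells all that it offers.
- The arm moves only by the tool arm_command, never from a script. Its argument "motion" is a list of rows, each a list of 3 entries, a list of its own where there are three numbers: the turn, a rotation vector about the tool's x, y, z in degrees, then the shift along the tool's x, y, z in mm, then the finger opening in mm, from 0 to 87. A call has exactly 10 rows; each row shifts and turns the commanded pose from where the row before left it, along the tool's axes as they then stand; what a row does not reach is not made up. A row lasts 1/8 s, in which the tool goes at most 62.5 mm and 10.7 degrees, less where a joint would pass 70% of its speed; a pose out of reach is approached as far as the arm can. A call is refused whole if a number of a shift passes 62.5 or a number of a turn 10.7, either way. A call with a gripper value outside its range is refused whole. The fingers move at their own pace and stop on an object; "force" is the grip in N (left out, the last holds). Time passes only in rows, so rows that do not move let the fingers close, or fill a call up. It gives the time, the measured TCP pose, the force, the opening and the grip force at its end, in the units of the state.
- ctrl.get_obs(): the state, without advancing time (a new reading comes with each control period).
- ctrl.snapshot(name): name is "scene" or "side" or "wrist"; returns (picture, depth): 384x512x3 uint8, red, green, blue; 384x512 float32, m along the optical axis (not along the pixel's ray), 0 where there is no reading.
- ctrl.get_calibration(name): a dict with "vfov" (degrees; the focal length in pixels is half the picture's height over the tangent of half this angle, whatever the lens; pixels are square), "cx", "cy" (the principal point, pixels), "world_from_camera" (4x4, takes a point from camera to world coordinates); the wrist camera has in their place "hand_eye" (4x4, takes a point from camera to tool coordinates, whose origin is the TCP and whose axes are the flange's). Camera axes: x right, y down, z forward; pixel columns grow to the right and rows downward; lengths in m; the calibration is good to about 2 mm. The wrist camera is an equidistant fisheye: a pixel r from the principal point sees the ray r / f radians off the axis. A picture is of the moment at which its call begins: read the wrist's pose just before it. get_calibration takes no time and is no camera call.
- ctrl.close_job(): hands the job in; it is judged then, once.
The state is a dict: "time_s": time; "q": joint angles; "joint_vel": joint speeds; "joint_efforts": joint torques, N m; "tool_pos": TCP position; "tool_rot": TCP orientation; "wrist_force": force on the tool from outside, world axes, zero at the start; "ft_torque": the same for the moment, N m; "opening": finger opening in m; "finger_force": force on a finger pad.
Only numpy, scipy, OpenCV 4.12 (cv2) and the standard library are available. Lean on these libraries where they do the work, as an engineer would, in place of code of your own. Each camera call takes 0.05 s, during which the arm holds its last target. There are 200 camera calls.

### The job

Seat the orange lift block flat and square in the pocket of the red bench jack's saddle, then slide the jack along the bench until the saddle is centred under the yellow lift point of the aluminium control arm. Then press the jack's yellow pump handle fully down, so that the jack alone, through the block, raises the arm, and finish still holding the handle fully down: it springs back up if let go. Leave the wrench, the bearing ring and the socket where they lie.

Things in the scene. Friction and masses are not known exactly. Their poses are not given: they have to be found in the camera images.
- block_center (a point): Centre (half-way up) of the loose orange lift block, 60 mm (its x) by 44 mm (its y) by 34 mm high, 90 g, lying flat on the bench; the lowest 6 mm tapers in by 2.5 mm all round as a lead-in. Either way round (half turn) fits the pocket.
- saddle_pocket (a point): Centre of the floor of the jack's saddle pocket, open upward, 64 mm (x, along the jack) by 48 mm (y) inside, 12 mm deep, the upper 5 mm flared outward as a lead-in (72 by 56 mm over all, 79 by 63 mm at the flared rim). Its floor is 50 mm above the bench with the handle up, and rises up to 40 mm with the handle. The seated block's centre lies 17 mm above this point and the block's upper 22 mm stand out of the pocket. Axes are parallel to the jack's.
- saddle: The saddle plate of the jack that has the pocket; origin and axes are those of saddle_pocket.
- jack: Loose red bench jack, 0.9 kg in all, base 360 mm long (x) by 90 mm wide (y) by 18 mm high; origin at the middle under the base (5 mm ahead of the base's own centre). The saddle is 120 mm ahead (+x), the carry grip at the origin, the pump handle behind (-x). It slides on the bench.
- jack_grip (a point): Centre of the jack's black carry grip, a block 56 mm (along jack x) by 22 mm (jack y) by 34 mm high, 105 mm above the bench, top at 122 mm, on a thin post; pinch it across the jack's y from above to slide the jack.
- handle_press (a point): Centre of the top face of the yellow paddle at the end of the pump handle, 55 by 42 mm, 8 mm thick: the place to press. It is 120 mm behind (-x of the jack) the handle's pivot, which is 45 mm behind the jack's origin and 62 mm above the bench. About 101 mm above the bench with the handle up and 42 mm when fully down.
- pump (a joint): Pump handle angle in rad: 0 = up (spring-returned, slopes up 0.30 rad towards its end), 0.5 = fully down at its stop (slopes down 0.2 rad). It drives the saddle 80 mm per rad. Pressing it under load takes about 8 to 14 N at the paddle.
- pump_handle: The pump handle, steel bar with yellow paddle; origin at its pivot.
- lift_point (a point): Centre of the underside of the yellow lift boss under the control arm, 46 mm across; 97 mm above the bench while the arm hangs (13 mm above a seated block's top). A yellow disc with black centre on the arm's top, 38 mm higher, marks the same spot.
- link_hinge (a joint): Angle of the control arm on its stand in rad: 0 = hanging at its lower stop, 0.10 = level; grows as the arm rises. A full handle stroke under the lift point gives about 0.12.
- control_arm: A-shaped aluminium suspension arm, 295 mm long, hinged on the fixed blue stand at the left of the bench and hanging about 0.10 rad down towards its free end; origin in its hinge axis 145 mm above the bench, +x towards the free end. The lift point is 260 mm from the hinge; the arm is 30 mm thick and 56 mm wide there.
- lift_block: The lift block again, given at the centre of its underside. If it sits crooked in the pocket, a light push down on its middle with the closed fingers beds it.
- wrench: Bystander, to be left alone: loose steel open-ended wrench about 200 mm long near the back of the bench.
- bearing: Bystander, to be left alone: loose steel bearing ring, 62 mm across, 17 mm high.
- socket: Bystander, to be left alone: loose upright steel socket, 28 mm across, 50 mm high.
Things that resemble listed ones, but are neither listed nor needed, are in the scene too. What is meant by the lift_block is not brown, and is the smaller of those in its own colour.

How it is judged:
On the way, in this order (a step that is already met when the one before it is completed fails the run):
1. the lift block sits flat and square in the saddle pocket, out of the fingers, the jack not yet under the lift point (x of block_center in the frame of saddle between -0.004 and 0.004 m and y of block_center in the frame of saddle between -0.004 and 0.004 m and z of block_center in the frame of saddle between 0.0145 and 0.0195 m and angle between the x axis of block_center and the x axis of saddle, either way round below 0.1 rad and angle between the z axis of block_center and the z axis of saddle, either way round below 0.06 rad and contact force between the fingers and lift_block below 0.2 N and horizontal distance between saddle_pocket and lift_point above 0.05 m), for 0.2 s.
2. the saddle, with its block, is centred under the lift point with the handle still up (x of block_center in the frame of saddle between -0.004 and 0.004 m and y of block_center in the frame of saddle between -0.004 and 0.004 m and z of block_center in the frame of saddle between 0.0145 and 0.0195 m and angle between the x axis of block_center and the x axis of saddle, either way round below 0.1 rad and angle between the z axis of block_center and the z axis of saddle, either way round below 0.06 rad and horizontal distance between saddle_pocket and lift_point below 0.012 m and angle between jack's own z axis and vertical below 0.04 rad and value of joint pump below 0.1 rad), for 0.2 s.
3. the handle is down and the arm is up (value of joint link_hinge above 0.07 rad and value of joint pump above 0.4 rad), for 0.2 s.
At the end, for the whole second after the job is handed in: Robot still presses the handle (over 1 N) at 0.40 rad or more; arm raised 0.07 rad or more, resting on the block, untouched by the robot; block seated in the pocket (4 mm, 0.10 rad, flat); saddle within 12 mm of the lift point seen from above; jack flat on the bench (all of step 3 and x of block_center in the frame of saddle between -0.004 and 0.004 m and y of block_center in the frame of saddle between -0.004 and 0.004 m and z of block_center in the frame of saddle between 0.0145 and 0.0195 m and angle between the x axis of block_center and the x axis of saddle, either way round below 0.1 rad and angle between the z axis of block_center and the z axis of saddle, either way round below 0.06 rad and horizontal distance between saddle_pocket and lift_point below 0.012 m and angle between jack's own z axis and vertical below 0.04 rad and contact force between control_arm and lift_block above 1.5 N and contact force between any of the fingers, the arm and pump_handle above 1 N and contact force between each of the fingers, the arm and control_arm below 0.3 N); the arm keeps its last pose, push and grip.
It fails at once if a bystander is moved by more than 30 mm (distance of any of wrench, bearing, socket from where it was at the start of the episode above 0.03 m).
It fails at once if the jack is tipped over (angle between jack's own z axis and vertical above 0.35 rad).
It also fails if it takes over 72 s, if anything falls off the work surface, if the arm or the gripper's body presses on something with over 40 N, if the wrist force passes 120 N, or if a joint passes its speed limit or range.

## Working session

There is one attempt and no reset: what is moved stays moved. The work goes in short steps, Python scripts to look and compute and a tool call to move; the robot and the scene stay as the last step left them, time stands still between calls to the robot, and variables do not carry over. Pictures are saved under pics/ and viewed, at most 10 in all, crops included, and the job is handed in when it is done.

Besides the shell and the picture viewer there is one more tool, called after "Emit:" as a command line: name --argument value ..., lists and objects as JSON in quotes. arm_command: Moves the arm, as the interface text tells. Its arguments: {"type":"object","properties":{"motion":{"type":"array","items":{"type":"array"}},"force":{"type":"number"}},"required":["motion"]}

```bash
mkdir -p pics; cat > h.py <<'E'
import numpy as np, cv2
from rig import ctrl
from scipy.spatial.transform import Rotation as R
def snap(n):
    o=ctrl.get_obs(); p,d=ctrl.snapshot(n); c=ctrl.get_calibration(n)
    np.savez(f'{n}.npz',p=p,d=d,pos=o['tool_pos'],rot=o['tool_rot']); return p,d
def T(n,z):
    c=ctrl.get_calibration(n)
    if n!='wrist': return np.array(c['world_from_camera'])
    t=np.eye(4); t[:3,:3]=R.from_rotvec(z['rot']).as_matrix(); t[:3,3]=z['pos']; return t@np.array(c['hand_eye'])
def cloud(n):
    z=np.load(n+'.npz'); d=z['d']; c=ctrl.get_calibration(n); f=192/np.tan(np.radians(c['vfov'])/2)
    v,u=np.mgrid[:384,:512].astype(float); x=(u-c['cx']);y=(v-c['cy'])
    if n=='wrist':
        r=np.hypot(x,y)+1e-9; th=r/f; s=np.tan(th)/r; X,Y=x*s,y*s
    else: X,Y=x/f,y/f
    P=np.stack([X*d,Y*d,d,np.ones_like(d)],-1)@T(n,z).T
    P[d==0]=np.nan
    return P[...,:3],z['p']
E
python3 - <<'E'
from h import *
for n in('scene','side'):
    p,d=snap(n); cv2.imwrite(f'pics/{n}0.png',cv2.resize(p[...,::-1],(800,600),interpolation=cv2.INTER_CUBIC))
print(ctrl.get_obs()); print(ctrl.get_calibration('wrist'))
E
```

```text
{'time_s': 0.1, 'q': array([-1.28750761e+00,  5.28405052e-01,  1.43377081e+00, -3.68186390e-05,
        1.18142202e+00, -1.78514643e-01]), 'joint_vel': array([ 0.00074561, -0.00288001, -0.00282466,  0.00204326, -0.00050071,
       -0.00067963]), 'joint_efforts': array([-8.58363746e-04, -4.40985453e+01, -1.77150428e+01,  6.34462922e-02,
        5.33335574e-02, -4.92866479e-05]), 'tool_pos': array([ 0.27829612, -0.55887572,  0.221651  ]), 'tool_rot': array([-3.05626352e+00, -7.18533876e-01,  2.18204781e-04]), 'wrist_force': array([-0.88752164, -0.62121518, -0.45007331]), 'ft_torque': array([-0.02485007, -0.02238165,  0.04699436]), 'finger_force': 0.0, 'opening': 0.08687771177088947}
{'vfov': 65.70646984690485, 'cx': 255.61425467315883, 'cy': 194.20297618981624, 'hand_eye': array([[ 1.22783003e-03, -9.56946516e-01, -2.90261707e-01,
         8.08850548e-02],
       [ 9.99999044e-01,  1.35935086e-03, -2.51487591e-04,
        -1.04413902e-03],
       [ 6.35227676e-04, -2.90261121e-01,  9.56947270e-01,
        -1.62600888e-01],
       [ 0.00000000e+00,  0.00000000e+00,  0.00000000e+00,
         1.00000000e+00]])}
```

View pics/scene0.png

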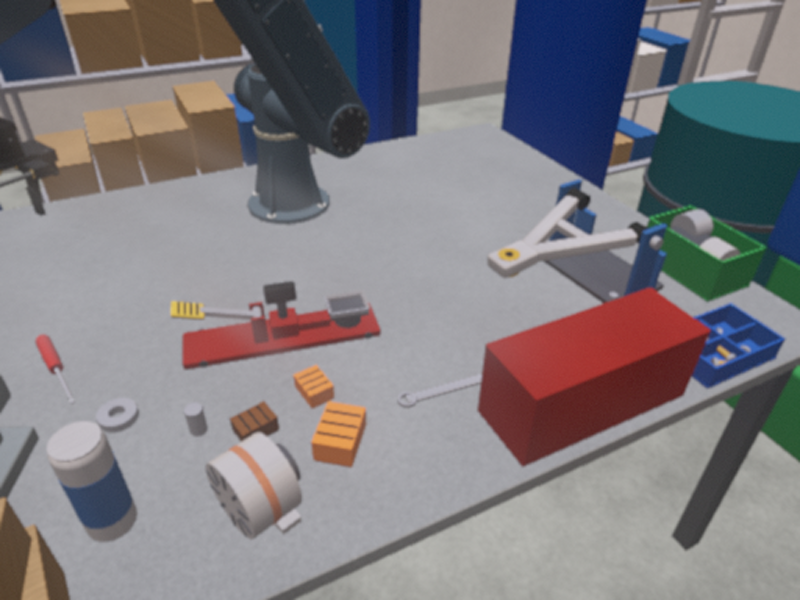

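View pics/side0.png

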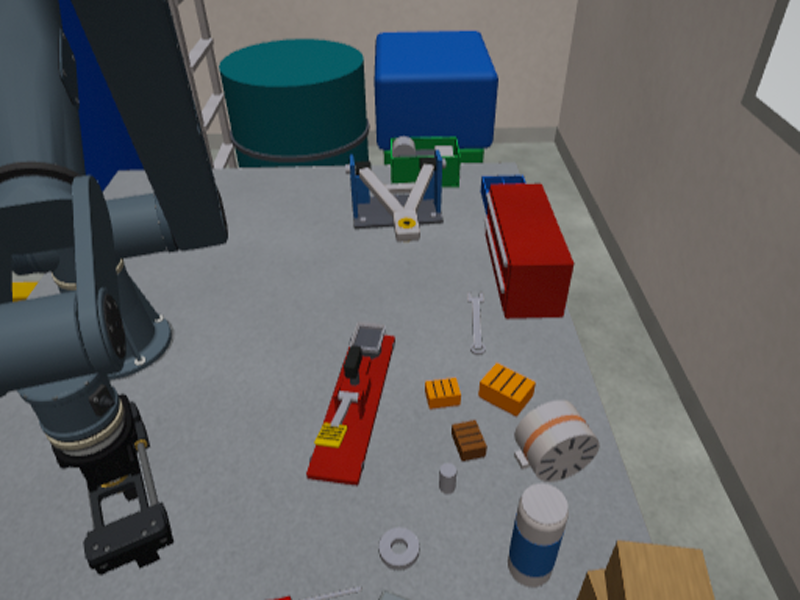

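The smaller orange block is at (314,385) in the scene picture and (443,392) in the side picture. The saddle is at (348,308) / (368,338), the grip at (280,295) / (352,360), and the lift disc at (509,254) / (406,224). Next I'll take positions from depth and colour.

```bash
python3 - <<'E'
from h import *
def rep(n,name,box,hs,zr):
    P,p=cloud(n); u0,v0,u1,v1=[int(x/1.5625) for x in box]
    P=P[v0:v1,u0:u1]; hv=cv2.cvtColor(p,cv2.COLOR_RGB2HSV)[v0:v1,u0:u1]
    m=np.all((hv>=hs[0])&(hv<=hs[1]),-1)&(P[...,2]>zr[0])&(P[...,2]<zr[1])
    q=P[m]; 
    if len(q)<5: print(n,name,len(q)); return
    r=cv2.minAreaRect((q[:,:2]*1000).astype(np.float32))
    print(n,name,len(q),'mean',q.mean(0).round(4),'zmax',q[:,2].max().round(4),'rect',np.round(r[0],1),np.round(r[1],1),round(r[2],1))
O=((5,120,60),(18,255,255));Y=((18,120,60),(35,255,255));A=((0,0,0),(180,255,255));Re=((0,150,60),(4,255,255));K=((0,0,0),(180,120,70))
rep('scene','block',(285,355,345,415),O,(.027,.045));rep('side','block',(415,365,470,415),O,(.027,.045))
rep('scene','paddle',(160,290,215,325),Y,(.07,.13));rep('side','paddle',(305,410,360,455),Y,(.07,.13))
rep('scene','disc',(485,235,535,275),Y,(.1,.17));rep('side','disc',(385,205,430,240),Y,(.1,.17))
rep('scene','saddle',(315,280,380,335),A,(.055,.075));rep('side','saddle',(345,315,392,360),A,(.055,.075))
rep('scene','grip',(255,270,305,310),K,(.116,.13));rep('side','grip',(335,335,370,385),K,(.116,.13))
rep('scene','base',(170,280,390,375),Re,(.013,.024));rep('side','base',(300,320,405,490),Re,(.013,.024))
E
```

```text
scene block 303 mean [ 0.676  -0.1779  0.0329] zmax 0.0449 rect [ 697.9 -174.7] [112.5  44.2] 6.9
side block 253 mean [ 0.6703 -0.1803  0.0329] zmax 0.0378 rect [ 670.6 -177.4] [60.4 50.3] 7.0
scene paddle 135 mean [ 0.4833 -0.3352  0.1017] zmax 0.1097 rect [ 481.1 -331. ] [46.4 37.3] 78.9
side paddle 227 mean [ 0.477  -0.3351  0.1019] zmax 0.1109 rect [ 476.8 -331.7] [56.6 41.6] 78.3
scene disc 55 mean [0.6158 0.2421 0.1337] zmax 0.1365 rect [617.  242.1] [32.4 30.7] 54.8
side disc 56 mean [0.6152 0.2436 0.1337] zmax 0.1392 rect [613.7 244.3] [34.5 38.8] 54.5
scene saddle 144 mean [ 0.5286 -0.0557  0.0589] zmax 0.0637 rect [529.8 -56.5] [76.4 63.6] 79.4
side saddle 116 mean [ 0.5296 -0.0516  0.0592] zmax 0.0653 rect [528.8 -56.9] [78.8 60.2] 80.6
scene grip 0
side grip 109 mean [ 0.5069 -0.1786  0.1204] zmax 0.1252 rect [ 506.4 -177.1] [56.4 20.8] 79.6
scene base 781 mean [ 0.5113 -0.2451  0.017 ] zmax 0.0211 rect [ 511.9 -192.6] [325.4  84.1] 77.3
side base 1624 mean [ 0.5051 -0.2453  0.0171] zmax 0.0238 rect [ 505.5 -182.4] [359.1  90.4] 79.5
```

Emit:
arm_command --motion '[[[0,0,10],[0,0,0],87],[[0,0,0],[54,-28,0],87],[[0,0,0],[54,-28,0],87],[[0,0,0],[54,-28,0],87],[[0,0,0],[54,-28,0],87],[[0,0,0],[54,-28,0],87],[[0,0,0],[54,-28,0],87],[[0,0,0],[54,-28,0],87],[[0,0,0],[54,-28,0],87],[[0,0,9.4],[0,0,0],87]]'

```text
time_s: 1.35
tool_pos: [0.632, -0.2179, 0.2218]
tool_rot: [-3.134, -0.196, -0.001]
wrist_force: [-0.8, -0.5, -0.7]
opening: 0.0868
finger_force: 0.0
```

```bash
python3 - <<'E'
from h import *
# arm outline + plate + wrench from first pictures
P,p=cloud('side')
for nm,(u,v) in {'plateFL':(356,226),'plateFR':(440,219),'armtip':(406,236),'wr0':(478,350),'wr1':(476,297),'legL':(370,175),'legR':(430,178),'toolbox':(500,313)}.items():
    print(nm,P[int(v/1.5625),int(u/1.5625)].round(3))
p,d=snap('wrist'); cv2.imwrite('pics/w1.png',p[...,::-1])
z=np.load('wrist.npz'); print(z['pos'],z['rot'])
P,p=cloud('wrist'); hv=cv2.cvtColor(p,cv2.COLOR_RGB2HSV)
m=(np.all((hv>=(5,120,60))&(hv<=(18,255,255)),-1)&(abs(P[...,2]-.034)<.003)).astype(np.uint8)
m=cv2.morphologyEx(m,cv2.MORPH_CLOSE,np.ones((5,5)))
n,l,s,c=cv2.connectedComponentsWithStats(m)
for i in range(1,n):
    if s[i,4]>200:
        q=P[l==i]; q=q[~np.isnan(q[:,0])]; print(c[i],s[i,4],cv2.minAreaRect((q[:,:2]*1000).astype(np.float32)),np.median(q,0))
E
```

```text
plateFL [0.483 0.431 0.011]
plateFR [0.709 0.45  0.013]
armtip [0.611 0.217 0.114]
wr0 [ 0.753 -0.042 -0.002]
wr1 [ 0.77   0.132 -0.001]
legL [0.526 0.442 0.152]
legR [0.681 0.442 0.144]
toolbox [0.819 0.072 0.001]
[ 0.6319789  -0.21790022  0.22176562] [-3.13424410e+00 -1.96001300e-01 -9.06479173e-04]
[321.99142367 118.83590623] 1749 ((708.9830322265625, -286.4856262207031), (43.124855041503906, 60.06248474121094), 12.523736953735352) [ 0.70886057 -0.2856198   0.03445524]
[225.52682403 137.09549356] 1864 ((671.4481811523438, -175.23983764648438), (60.24549102783203, 44.136165618896484), 6.864021301269531) [ 0.67179154 -0.17538033  0.03450865]
```

View pics/w1.png

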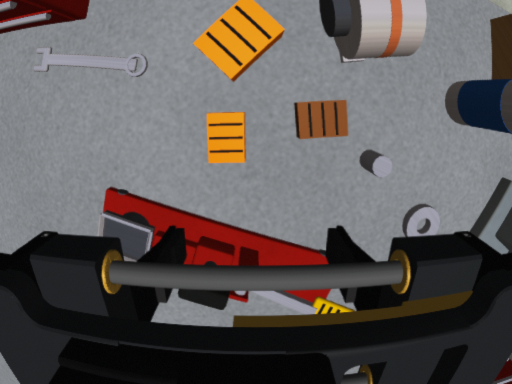

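Block top measured at (671.6, -175.3), 60.2 by 44.1 mm, angle 6.9°, height 34 mm. All of these match the given block, so I'm picking it up.

Emit:
arm_command --motion '[[[0,0,0],[44.5,-37.5,0],87],[[0,0,0],[0,0,50],87],[[0,0,0],[0,0,50],87],[[0,0,0],[0,0,50],87],[[0,0,0],[0,0,40],87],[[0,0,0],[0,0,16],87],[[0,0,0],[0,0,0],87],[[0,0,0],[0,0,0],30],[[0,0,0],[0,0,0],30],[[0,0,0],[0,0,0],30]]' --force 20

```text
time_s: 2.65
tool_pos: [0.6696, -0.1799, 0.018]
tool_rot: [3.135, 0.194, 0.003]
wrist_force: [0.0, -0.4, -0.8]
opening: 0.0644
finger_force: 0.0
```

Emit:
arm_command --motion '[[[0,0,0],[2.5,-4.5,2],60],[[0,0,0],[0,0,0],30],[[0,0,0],[0,0,0],30],[[0,0,0],[0,0,0],30],[[0,0,0],[0,0,0],30],[[0,0,0],[0,0,0],30],[[0,0,0],[0,0,0],30],[[0,0,0],[0,0,0],30],[[0,0,0],[0,0,0],30],[[0,0,0],[0,0,0],30]]'

```text
time_s: 3.9
tool_pos: [0.6707, -0.1748, 0.0145]
tool_rot: [-3.136, -0.193, 0.0]
wrist_force: [0.0, -0.1, -1.7]
opening: 0.0435
finger_force: 20.0
```

Emit:
arm_command --motion '[[[0,0,0],[0,0,-50],30],[[0,0,0],[0,0,-50],30],[[0,0,0],[-31,-33,-20],30],[[0,0,0],[-31,-33,0],30],[[0,0,-10.3],[0,0,0],30],[[0,0,-10.3],[0,0,0],30],[[0,0,-10.3],[0,0,0],30],[[0,0,-10.3],[0,0,0],30],[[0,0,-10.3],[0,0,0],30],[[0,0,-10.3],[0,0,0],30]]'

```text
time_s: 5.15
tool_pos: [0.601, -0.1169, 0.1346]
tool_rot: [-2.586, -1.784, 0.0]
wrist_force: [-0.4, 0.3, -0.6]
opening: 0.0437
finger_force: 20.0
```

```bash
python3 - <<'E'
from h import *
p,d=snap('wrist'); cv2.imwrite('pics/w2.png',p[...,::-1])
snap('side');z=np.load('wrist.npz'); print(z['pos'],z['rot'])
def rc(n,m,P,nm):
    q=P[m]; q=q[~np.isnan(q[:,0])]; print(n,nm,len(q),cv2.minAreaRect((q[:,:2]*1000).astype(np.float32)) if len(q)>5 else '',np.median(q,0))
for n in('wrist','side'):
    P,p=cloud(n); hv=cv2.cvtColor(p,cv2.COLOR_RGB2HSV)
    near=lambda x,y,r:np.hypot(P[...,0]-x,P[...,1]-y)<r
    rc(n,near(.53,-.057,.055)&(P[...,2]>.056)&(P[...,2]<.068)&(hv[...,1]<100),P,'saddle')
    rc(n,near(.506,-.177,.04)&(P[...,2]>.117)&(P[...,2]<.128),P,'grip')
    rc(n,near(.53,-.057,.035)&(P[...,2]>.046)&(P[...,2]<.053),P,'floor')
E
```

```text
[ 0.60102281 -0.11686271  0.13459051] [-2.58584025e+00 -1.78389752e+00  1.26831668e-04]
wrist saddle 1981 ((529.4560546875, -54.81708908081055), (76.5842514038086, 61.37458038330078), 79.42216491699219) [ 0.52473418 -0.05385558  0.06090637]
wrist grip 0  [nan nan nan]
wrist floor 3465 ((531.2462768554688, -55.4615364074707), (64.68595123291016, 53.49431228637695), 79.70098876953125) [ 0.52995068 -0.05523791  0.05048262]
side saddle 100 ((528.8483276367188, -56.67769241333008), (79.30936431884766, 59.89701843261719), 79.33951568603516) [ 0.53103229 -0.04583371  0.05993545]
side grip 103 ((507.26397705078125, -174.97120666503906), (55.27579879760742, 20.82351303100586), 77.97157287597656) [ 0.50692784 -0.17811521  0.12129786]
side floor 176 ((530.3737182617188, -57.59105682373047), (66.20044708251953, 53.14918899536133), 79.2265625) [ 0.52817205 -0.05276584  0.04961965]
  return _methods._mean(a, axis=axis, dtype=dtype,
  ret = um.true_divide(
```

View pics/w2.png

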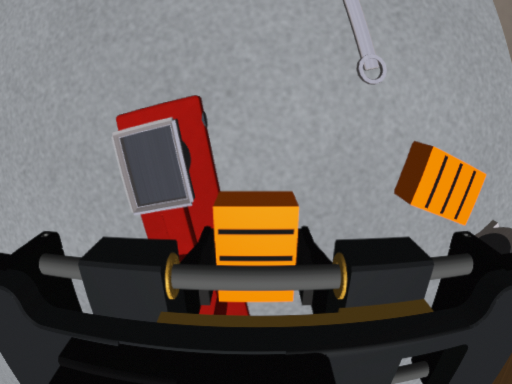

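Emit:
arm_command --motion '[[[0,0,-10.2],[0,0,0],30],[[0,0,0],[15.5,-27,0],30],[[0,0,0],[15.5,-27,0],30],[[0,0,0],[15.5,-27,0],30],[[0,0,0],[0,0,15],30],[[0,0,0],[0,0,15],30],[[0,0,0],[0,0,15],30],[[0,0,0],[0,0,0],30],[[0,0,0],[0,0,0],30],[[0,0,0],[0,0,0],30]]'

```text
time_s: 6.5
tool_pos: [0.531, -0.0562, 0.0899]
tool_rot: [2.423, 1.999, 0.001]
wrist_force: [0.2, 0.0, -0.5]
opening: 0.0439
finger_force: 20.0
```

```bash
python3 - <<'E'
from h import *
p,d=snap('wrist'); snap('scene');z=np.load('wrist.npz'); print(z['pos'],z['rot'],np.degrees(2*np.arctan2(z['rot'][1],z['rot'][0])))
a=p[...,::-1][100:340,120:400]; b=np.load('scene.npz')['p'][...,::-1][150:250,100:260]
a=cv2.resize(a,(400,343),interpolation=cv2.INTER_CUBIC); b=cv2.resize(b,(400,250),interpolation=cv2.INTER_CUBIC)
cv2.imwrite('pics/w3.png',np.vstack([a,b]))
P,p=cloud('wrist'); hv=cv2.cvtColor(p,cv2.COLOR_RGB2HSV)
m=(hv[...,0]>=5)&(hv[...,0]<=18)&(hv[...,1]>120)&(P[...,2]>.095)&(P[...,2]<.12)
q=P[m]; print(cv2.minAreaRect((q[:,:2]*1000).astype(np.float32)),np.median(q,0))
E
```

```text
[ 0.53097648 -0.05618271  0.08988133] [2.42276398e+00 1.99858500e+00 8.92896810e-04] 79.03976643730175
((671.1194458007812, -174.56582641601562), (73.43175506591797, 436.1161193847656), 49.211143493652344) [ 0.5335548  -0.04118312  0.10982321]
```

View pics/w3.png

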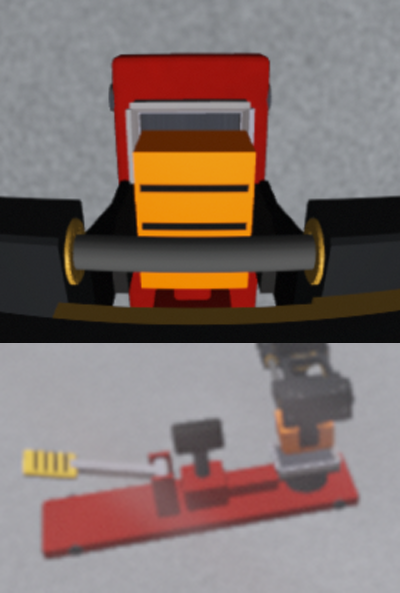

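Emit:
arm_command --motion '[[[0,0,0],[0,-1,0],30],[[0,0,0],[0,0,6],30],[[0,0,0],[0,0,6],30],[[0,0,0],[0,0,5],30],[[0,0,0],[0,0,4],30],[[0,0,0],[0,0,3],30],[[0,0,0],[0,0,0],30],[[0,0,0],[0,0,0],30],[[0,0,0],[0,0,0],30],[[0,0,0],[0,0,0],30]]'

```text
time_s: 7.85
tool_pos: [0.5296, -0.0557, 0.0657]
tool_rot: [2.423, 1.999, 0.0]
wrist_force: [0.0, -0.1, -1.8]
opening: 0.0441
finger_force: 20.0
```

Emit:
arm_command --motion '[[[0,0,0],[0,0,0],70],[[0,0,0],[0,0,0],70],[[0,0,0],[0,0,0],70],[[0,0,0],[0,0,0],70],[[0,0,0],[0,0,-20],70],[[0,0,0],[0,0,-40],70],[[0,0,0],[-40,0,-40],70],[[0,0,0],[-40,0,0],70],[[0,0,0],[0,0,0],70],[[0,0,0],[0,0,0],70]]'

```text
time_s: 9.1
tool_pos: [0.5137, -0.1337, 0.1652]
tool_rot: [-2.423, -1.998, 0.0]
wrist_force: [0.1, -0.5, -0.1]
opening: 0.0701
finger_force: 0.0
```

```bash
cat > meas.py <<'E'
from h import *
import warnings; warnings.filterwarnings('ignore')
snap('wrist');snap('side');z=np.load('wrist.npz'); print(z['pos'],np.degrees(2*np.arctan2(z['rot'][1],z['rot'][0])))
def rc(n,m,P,nm):
    m=cv2.morphologyEx(m.astype(np.uint8),cv2.MORPH_OPEN,np.ones((2,2))); k,l,s,c=cv2.connectedComponentsWithStats(m)
    if k<2: print(n,nm,'-'); return
    q=P[l==1+np.argmax(s[1:,4])]; q=q[~np.isnan(q[:,0])]
    r=cv2.minAreaRect((q[:,:2]*1000).astype(np.float32))
    A=np.c_[q[:,:2]-q[:,:2].mean(0),np.ones(len(q))]; pl=np.linalg.lstsq(A,q[:,2],rcond=None)[0]
    print(n,nm,len(q),np.round(r[0],1),np.round(r[1],1),round(r[2],1),'plane',pl.round(3))
for n in('wrist','side'):
    P,p=cloud(n); hv=cv2.cvtColor(p,cv2.COLOR_RGB2HSV); Z=P[...,2]
    C=lambda h0,h1:(hv[...,0]>=h0)&(hv[...,0]<=h1)&(hv[...,1]>120)
    rc(n,C(5,18)&(Z>.079)&(Z<.092),P,'blocktop')
    rc(n,(Z>.054)&(Z<.067)&(hv[...,1]<100),P,'rim')
    rc(n,(Z>.117)&(Z<.128)&(hv[...,2]<80),P,'grip')
    rc(n,C(18,35)&(Z>.11)&(Z<.16),P,'disc')
    rc(n,C(18,35)&(Z>.03)&(Z<.11),P,'paddle')
    rc(n,C(0,4)&(Z>.013)&(Z<.022),P,'base')
E
python3 meas.py
```

```text
[ 0.51372326 -0.13374606  0.16518923] -280.97867574402557
wrist blocktop 236 [532.7 -39.2] [ 4.3 41.1] 79.0 plane [0.014 0.136 0.085]
wrist rim 1546 [532.1 -55.9] [88.  66.3] 78.7 plane [-0.122  0.124  0.059]
wrist grip 902 [ 509.9 -166.5] [135.3  23.2] 86.7 plane [-0.029  1.438  0.122]
wrist disc -
wrist paddle 2415 [533.3 -46.5] [46.  45.6] 79.3 plane [-0.054  0.009  0.084]
wrist base 6785 [ 519.1 -123. ] [244.3  91.4] 79.5 plane [-0.027  0.018  0.02 ]
side blocktop 161 [527.8 -91. ] [119.8  44.1] 87.7 plane [ 0.088 -0.471  0.085]
side rim 261 [1586.3  708.6] [825.9  12.6] 90.0 plane [-0.864  0.001  0.061]
side grip 106 [ 514.6 -147.7] [113.1  17.3] 79.3 plane [-0.012 -0.369  0.117]
side disc 56 [618.8 237.3] [37.  36.5] 67.3 plane [-0.02   0.051  0.134]
side paddle 225 [ 472.7 -309.1] [ 53.3 105.8] 5.2 plane [ 0.062 -0.91   0.096]
side base 1491 [ 509.1 -182. ] [359.1  86. ] 78.8 plane [-0.044  0.009  0.016]
```

```bash
python3 - <<'E'
from h import *
P,p=cloud('wrist'); hv=cv2.cvtColor(p,cv2.COLOR_RGB2HSV); Z=P[...,2]
near=np.hypot(P[...,0]-.53,P[...,1]+.057)<.06
m=near&(hv[...,0]>=5)&(hv[...,0]<=35)&(hv[...,1]>100)&(Z>.07)
m=cv2.morphologyEx(m.astype(np.uint8),cv2.MORPH_CLOSE,np.ones((5,5)));m=cv2.erode(m,np.ones((3,3)))>0
q=P[m];q=q[abs(q[:,2]-.084)<.008]; print(len(q),cv2.minAreaRect((q[:,:2]*1000).astype(np.float32)))
A=np.c_[q[:,:2]-q[:,:2].mean(0),np.ones(len(q))]; print(np.linalg.lstsq(A,q[:,2],rcond=None)[0])
m=near&(hv[...,1]<90)&(Z>.057)&(Z<.066);q=P[m];print(len(q),cv2.minAreaRect((q[:,:2]*1000).astype(np.float32)),np.median(q[:,2]))
v,u=np.where(near);print(u.min(),u.max(),v.min(),v.max())
c=p[max(0,v.min()-20):v.max()+20,u.min()-20:u.max()+20,::-1]; cv2.imwrite('pics/w4.png',cv2.resize(c,None,fx=3,fy=3,interpolation=cv2.INTER_CUBIC)[:600,:800])
E
```

```text
3642 ((529.9308471679688, -53.34796142578125), (57.927040100097656, 42.811492919921875), 78.83321380615234)
[-0.00300523 -0.00072536  0.08448697]
1507 ((529.4761962890625, -54.42620086669922), (75.421630859375, 60.24858474731445), 79.42536926269531) 0.061286170496531955
106 415 56 383
```

View pics/w4.png

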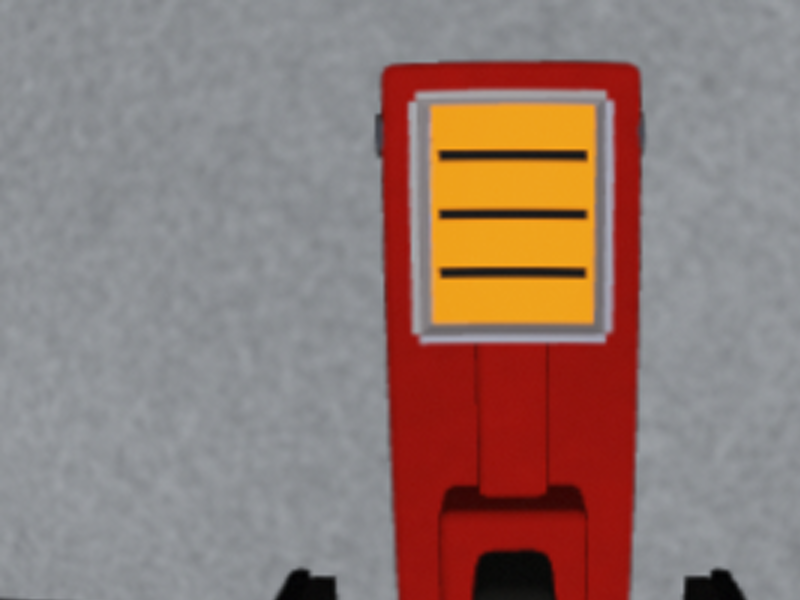

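The block is seated flat and square, with its top at 84.5 mm and no measurable slope. Next I'll grip the jack's carry grip.

Emit:
arm_command --motion '[[[0,0,0],[-20.5,1,0],70],[[0,0,0],[-20.5,0.5,0],70],[[0,0,0],[0,0,25],70],[[0,0,0],[0,0,25],70],[[0,0,0],[0,0,23],70],[[0,0,0],[0,0,0],15],[[0,0,0],[0,0,0],15],[[0,0,0],[0,0,0],15],[[0,0,0],[0,0,0],15],[[0,0,0],[0,0,0],15]]' --force 30

```text
time_s: 10.45
tool_pos: [0.5082, -0.1748, 0.0931]
tool_rot: [2.422, 1.999, 0.0]
wrist_force: [-0.2, -0.1, 0.1]
opening: 0.0281
finger_force: 0.0
```

Emit:
arm_command --motion '[[[0,0,0],[0,0,0],15],[[0,0,0],[0,0,0],15],[[0,0,0],[0,0,0],15],[[0,0,0],[0,0,0],15],[[0,0,0],[0,0,0],15],[[0,0,0],[0,0,0],15],[[0,0,0],[0,0,0],15],[[0,0,0],[0,0,0],15],[[0,0,0],[0,0,0],15],[[0,0,0],[0,0,0],15]]'

```text
time_s: 11.7
tool_pos: [0.5071, -0.1745, 0.0928]
tool_rot: [-2.421, -1.999, 0.002]
wrist_force: [-4.7, -0.9, 5.6]
opening: 0.022
finger_force: 30.0
```

```bash
python3 - <<'E'
from h import *
snap('wrist')
P,p=cloud('wrist'); hv=cv2.cvtColor(p,cv2.COLOR_RGB2HSV); Z=P[...,2]
near=np.hypot(P[...,0]-.53,P[...,1]+.057)<.06
m=near&(hv[...,0]>=5)&(hv[...,0]<=35)&(hv[...,1]>100)&(abs(Z-.084)<.008)
q=P[m];print(len(q),cv2.minAreaRect((q[:,:2]*1000).astype(np.float32)),np.median(q,0)); print(ctrl.get_obs()['tool_pos'])
m=(hv[...,0]>=18)&(hv[...,0]<=35)&(hv[...,1]>100)&(Z>.12)&(Z<.15); q=P[m]; print(len(q),np.nanmean(q,0) if len(q) else '')
E
```

```text
6311 ((529.3892211914062, -57.181278228759766), (54.08481979370117, 44.42556381225586), 78.9382553100586) [ 0.52923012 -0.0589548   0.08448716]
[ 0.50704661 -0.17452286  0.09274469]
15 [ 0.50285743 -0.16075462  0.13431809]
```

Emit:
arm_command --motion '[[[0,0,0],[12,2,0],15],[[0,0,0],[24,4,0],15],[[0,0,0],[28,5,0],15],[[0,0,0],[28,5,0],15],[[0,0,0],[28,5,0],15],[[0,0,0],[28,5,0],15],[[0,0,0],[28,5,0],15],[[0,0,0],[28,5,0],15],[[0,0,0],[22,3.5,0],15],[[0,0,0],[12,1,0],15]]'

```text
time_s: 13.0
tool_pos: [0.5937, 0.0505, 0.0927]
tool_rot: [2.419, 2.0, -0.001]
wrist_force: [-2.5, -7.3, 3.0]
opening: 0.0219
finger_force: 30.0
```

```bash
cat > m2.py <<'E'
from h import *
import sys
p=snap('wrist')[0]; snap('side'); snap('scene'); o=ctrl.get_obs(); print(o['tool_pos'],np.degrees(2*np.arctan2(o['tool_rot'][1],o['tool_rot'][0])),o['wrist_force'])
for n in('wrist','side','scene'):
    P,p=cloud(n); hv=cv2.cvtColor(p,cv2.COLOR_RGB2HSV); Z=P[...,2]
    Y=(hv[...,0]>=18)&(hv[...,0]<=35)&(hv[...,1]>100)&(Z>.12)&(Z<.16)&(abs(P[...,0]-.615)<.05)&(abs(P[...,1]-.243)<.05)
    O=(hv[...,0]>=5)&(hv[...,0]<=35)&(hv[...,1]>100)&(abs(Z-.084)<.006)&(P[...,1]>.05)&(P[...,1]<.35)
    for nm,m in(('disc',Y),('block',O)):
        q=P[m]
        if len(q)>20: r=cv2.minAreaRect((q[:,:2]*1000).astype(np.float32)); print(n,nm,len(q),np.round(r[0],1),np.round(r[1],1),round(r[2],1),np.median(q[:,2]).round(4))
    cv2.imwrite(f'pics/{sys.argv[1]}_{n}.png',p[...,::-1])
E
python3 m2.py a
```

```text
[0.59410922 0.05197122 0.09272262] 79.05921042982732 [0.75095718 2.43281701 1.09382548]
wrist block 6361 [616.  167.7] [54.2 44.5] 79.0 0.0845
scene disc 69 [615.6 242.5] [35.5 38.6] 69.1 0.1338
scene block 203 [619.  169.8] [63.2 50.4] 84.7 0.0828
```

View pics/a_wrist.png

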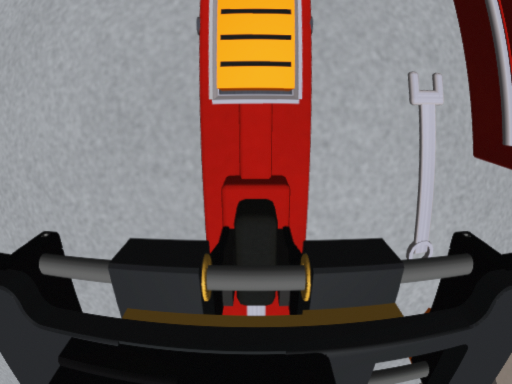

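Emit:
arm_command --motion '[[[0,0,0],[6,-1,0],15],[[0,0,0],[12,-3,0],15],[[0,0,0],[12,-3,0],15],[[0,0,0],[12,-3,0],15],[[0,0,0],[12,-3,0],15],[[0,0,0],[12,-2,0],15],[[0,0,0],[8,-1,0],15],[[0,0,0],[0,0,0],15],[[0,0,0],[0,0,0],15],[[0,0,0],[0,0,0],15]]'

```text
time_s: 14.4
tool_pos: [0.5915, 0.1263, 0.0927]
tool_rot: [2.423, 1.999, 0.0]
wrist_force: [0.7, -3.8, 4.0]
opening: 0.0221
finger_force: 30.0
```

```bash
python3 m2.py b; python3 - <<'E'
import cv2,numpy as np
a=cv2.imread('pics/b_side.png')[90:290,190:290];b=cv2.imread('pics/b_scene.png')[110:240,180:400]
cv2.imwrite('pics/b.png',np.hstack([cv2.resize(a,(280,560)),cv2.resize(b,(500,560*500//948)) if 0 else cv2.copyMakeBorder(cv2.resize(b,(500,295)),0,265,0,0,0)]))
E
```

```text
[0.59152522 0.12623069 0.09271908] 79.05444535816743 [-0.71927561 -5.36625064  3.87317557]
wrist disc 4566 [614.4 237.2] [28.6 41.9] 79.2 0.1344
wrist block 27 [627.6 214. ] [1.2 6.4] 81.7 0.0843
scene disc 72 [615.8 242.6] [34.1 35.7] 32.2 0.1337
scene block 122 [617.1 242.9] [61.4 45.1] 78.4 0.0826
```

View pics/b.png

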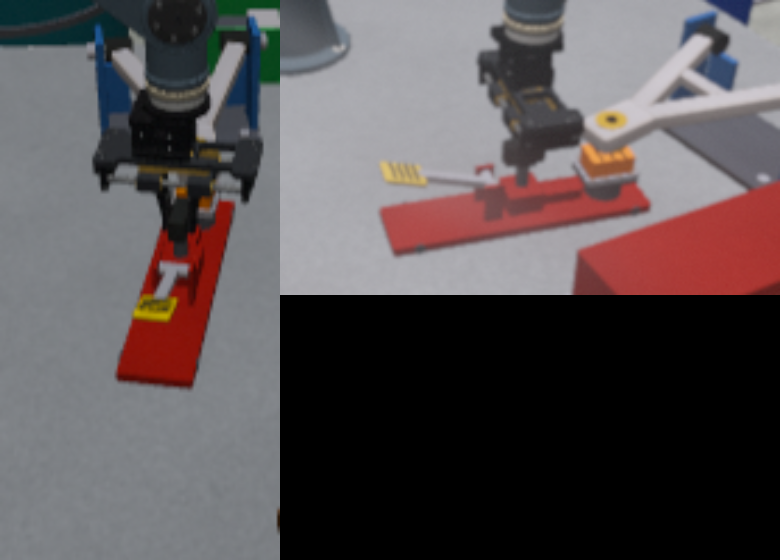

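Side and scene pictures show the block under the yellow disc (scene crop: disc at (610,120), block at (608,160)). I estimate the pocket at (614.4, 244.0), against a lift point near (615, 245). Releasing now and going to the paddle.

Emit:
arm_command --motion '[[[0,0,0],[0,0,0],70],[[0,0,0],[0,0,0],70],[[0,0,0],[0,0,0],70],[[0,0,0],[0,0,0],70],[[0,0,0],[0,0,0],70],[[0,0,0],[0,0,-35],70],[[0,0,0],[0,0,-35],70],[[0,0,0],[-54,0,0],0],[[0,0,0],[-54,0,0],0],[[0,0,0],[-54,0,0],0]]'

```text
time_s: 15.8
tool_pos: [0.5603, -0.0334, 0.1629]
tool_rot: [2.422, 2.0, 0.001]
wrist_force: [0.9, -0.8, -0.4]
opening: 0.0476
finger_force: 0.0
```

```bash
python3 - <<'E'
from h import *
snap('side');snap('scene');o=ctrl.get_obs(); print(o['tool_pos'],o['opening'])
for n in('side','scene'):
    P,p=cloud(n); hv=cv2.cvtColor(p,cv2.COLOR_RGB2HSV); Z=P[...,2]
    C=(hv[...,1]>100)
    def r(nm,m):
        q=P[m]
        if len(q)>15: x=cv2.minAreaRect((q[:,:2]*1000).astype(np.float32)); print(n,nm,len(q),np.round(x[0],1),np.round(x[1],1),round(x[2],1))
    r('paddle',C&(hv[...,0]>=18)&(hv[...,0]<=35)&(abs(P[...,0]-.56)<.05)&(abs(P[...,1]+.03)<.06)&(Z>.08)&(Z<.12))
    r('grip',(hv[...,2]<80)&(abs(Z-.122)<.004)&(np.hypot(P[...,0]-.5915,P[...,1]-.126)<.045))
    r('base',C&(hv[...,0]<=4)&(abs(Z-.018)<.005)&(P[...,0]>.5)&(P[...,0]<.7)&(P[...,1]>-.12))
    r('block',C&(hv[...,0]>=5)&(hv[...,0]<=35)&(abs(Z-.083)<.006)&(P[...,1]>.15)&(P[...,1]<.3))
E
```

```text
[ 0.56005652 -0.03693452  0.16274574] 0.03982227110598639
side paddle 107 [560.7 -32. ] [53.5 41.3] 81.0
side base 901 [587.4 104.7] [329.7  90.4] 79.3
scene paddle 97 [566.1 -31.6] [49.3 38.8] 79.5
scene grip 51 [596.6 122.3] [49.  15.4] 77.9
scene base 1381 [594.1 120.1] [357.1  89.9] 78.7
scene block 127 [617.  243.5] [61.7 45.4] 80.0
```

Emit:
arm_command --motion '[[[0,0,0],[1,0,10],0],[[0,0,0],[0,0,10],0],[[0,0,0],[0,0,10],0],[[0,0,0],[0,0,10],0],[[0,0,0],[0,0,10],0],[[0,0,0],[0,0,5],0],[[0,0,0],[0,0,8],0],[[0,0,0],[0,0,10],0],[[0,0,0],[0,0,10],0],[[0,0,0],[0,0,10],0]]'

```text
time_s: 17.15
tool_pos: [0.5617, -0.0334, 0.0707]
tool_rot: [2.418, 1.999, -0.001]
wrist_force: [-3.7, -5.7, 9.9]
opening: 0.0002
finger_force: 5.1
```

Emit:
arm_command --motion '[[[0,0,0],[0,0,8],0],[[0,0,0],[0,0,8],0],[[0,0,0],[0,0,6],0],[[0,0,0],[0,0,4],0],[[0,0,0],[0,0,2],0],[[0,0,0],[0,0,0],0],[[0,0,0],[0,0,0],0],[[0,0,0],[0,0,0],0],[[0,0,0],[0,0,0],0],[[0,0,0],[0,0,0],0]]'

```text
time_s: 18.4
tool_pos: [0.562, -0.0322, 0.044]
tool_rot: [2.42, 1.998, 0.002]
wrist_force: [-2.8, -1.5, 16.6]
opening: 0.0006
finger_force: 8.1
```

```bash
python3 - <<'E'
from h import *
snap('side');snap('scene');o=ctrl.get_obs(); print(o['tool_pos'],o['wrist_force'])
for n in('side','scene'):
    P,p=cloud(n); hv=cv2.cvtColor(p,cv2.COLOR_RGB2HSV); Z=P[...,2]
    C=(hv[...,1]>100)
    def r(nm,m):
        q=P[m]
        if len(q)>15: x=cv2.minAreaRect((q[:,:2]*1000).astype(np.float32)); print(n,nm,len(q),np.round(x[0],1),np.round(x[1],1),round(x[2],1),np.percentile(q[:,2],[10,50,90]).round(4))
    r('disc',C&(hv[...,0]>=18)&(hv[...,0]<=35)&(np.hypot(P[...,0]-.615,P[...,1]-.243)<.05)&(Z>.14))
    r('base',C&(hv[...,0]<=4)&(abs(Z-.018)<.005)&(P[...,0]>.5)&(P[...,0]<.7)&(P[...,1]>-.12))
    r('block',C&(hv[...,0]>=5)&(hv[...,0]<=18)&(abs(Z-.11)<.03)&(P[...,1]>.15)&(P[...,1]<.3))
    r('grip',(hv[...,2]<80)&(abs(Z-.122)<.004)&(np.hypot(P[...,0]-.5915,P[...,1]-.126)<.045))
a=np.load('scene.npz')['p'][110:240,180:400,::-1]; cv2.imwrite('pics/c.png',cv2.resize(a,(800,473)))
E
```

```text
[ 0.56196677 -0.03220642  0.04397156] [-1.9926572  -3.05863357 15.48595985]
side disc 54 [615.6 248.6] [36.1 43.7] 5.9 [0.1582 0.1609 0.163 ]
side base 534 [590.3 116.5] [355.1  89.8] 78.9 [0.0145 0.0169 0.0194]
side block 79 [625.  224.5] [56.2 29.9] 38.2 [0.1027 0.1147 0.1261]
scene disc 61 [615.4 242.8] [37.5 30.7] 53.3 [0.1598 0.1611 0.1627]
scene base 1168 [597.1 119.6] [357.7  92. ] 80.4 [0.0147 0.0168 0.0189]
scene block 188 [630.  234.3] [67.8 41.4] 54.0 [0.1033 0.1155 0.1239]
scene grip 48 [596.5 122.4] [48.4 14.1] 81.8 [0.1187 0.1197 0.1215]
```

View pics/c.png

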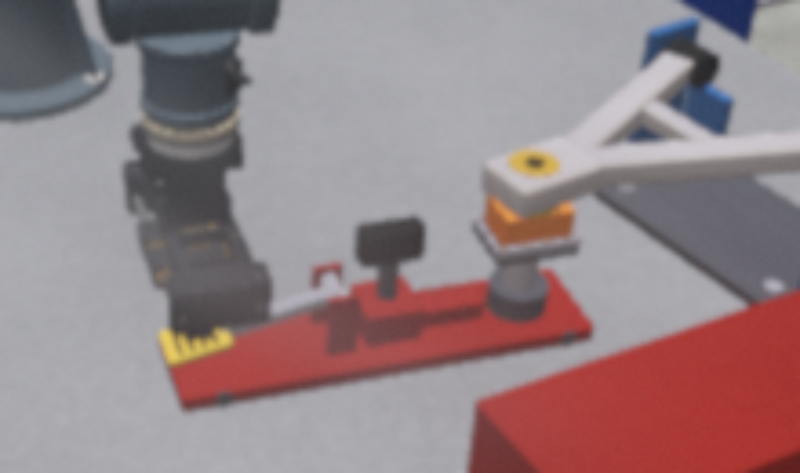

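The arm is up about 27 mm on the block and the jack hasn't moved. A small extra push takes the handle onto its stop.

Emit:
arm_command --motion '[[[0,0,0],[0,0,1],0],[[0,0,0],[0,0,1],0],[[0,0,0],[0,0,0.5],0],[[0,0,0],[0,0,0],0],[[0,0,0],[0,0,0],0],[[0,0,0],[0,0,0],0],[[0,0,0],[0,0,0],0],[[0,0,0],[0,0,0],0],[[0,0,0],[0,0,0],0],[[0,0,0],[0,0,0],0]]'

```text
time_s: 19.75
tool_pos: [0.5621, -0.0322, 0.0432]
tool_rot: [2.42, 1.997, 0.003]
wrist_force: [-5.3, -1.4, 27.8]
opening: 0.0007
finger_force: 13.9
```

```bash
python3 - <<'E'
from h import *
snap('scene'); o=ctrl.get_obs(); print(o['tool_pos'],o['wrist_force'])
P,p=cloud('scene'); hv=cv2.cvtColor(p,cv2.COLOR_RGB2HSV); Z=P[...,2]
m=(hv[...,1]>100)&(hv[...,0]>=18)&(hv[...,0]<=35)&(np.hypot(P[...,0]-.615,P[...,1]-.243)<.05)&(Z>.14)
print(np.median(P[m],0))
m=(hv[...,2]<80)&(abs(Z-.122)<.004)&(np.hypot(P[...,0]-.5915,P[...,1]-.126)<.045); print(np.median(P[m],0))
if Z[m].size and np.median(P[...,2][(hv[...,1]>100)&(hv[...,0]>=18)&(hv[...,0]<=35)&(np.hypot(P[...,0]-.615,P[...,1]-.243)<.05)&(Z>.14)])>.157 and 5<o['wrist_force'][2]<60: print(ctrl.close_job())
E
```

```text
[ 0.56209862 -0.03219083  0.04323577] [-6.04931422 -1.71796538 28.20780039]
[0.61738298 0.24270148 0.16132014]
[0.59705049 0.12666629 0.12004722]
the job is handed in; nothing more can be done
None
```

The job is handed in: the block is seated, the saddle is within a few millimetres of the lift point, and the jack raised the arm about 27 mm (about 0.10 rad); the handle is held on its stop at about 28 N. The hand-in returned no verdict.

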